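Hang up the clamp key and hold the slide dryer's lid at the index

ROBOT

A 6-joint arm with a two-finger parallel gripper is mounted at the origin on the work surface. World frame = base frame: x ahead of the robot, y to its left, z up, the work surface at z = 0. Lengths are in mm, angles in rad, forces in N, time in s.
With the tool pointing down it reaches from about 300 to 950 mm from the base axis. Payload 3.1 kg.
Tool frame: the origin (TCP) lies on the front face of the gripper's body, between the roots of the fingers; the fingertips stand 73 mm ahead of it and the grasp point (between the pads) lies 54 mm ahead of it; z points along the fingers, y is the line along which they close (so a half turn about z gives the same grasp; the last joint's range is limited). The gripper opens to 85 mm and grips with 20 to 120 N. Pads are 22 mm wide; open, the fingers measure 114 mm over their backs; the gripper's body (76 mm by 85 mm) begins 54 mm behind the grasp point. The pads swing forward as they close: fully open they stand 13 mm farther back than shut.
Start: joints at [1.181, 0.308, 1.634, -0, 1.2, -0.07], TCP at [196.512, 593.309, 303.872] pointing down, gripper open.
Joint ranges: [-3.06, 3.06], [-0.79, 1.96], [0.05, 2.63], [-1.19, 4.34], [0.05, 2.64], [-2.94, 2.94]. Speed limits (rad/s): [2.79, 2.79, 3.14, 3.14, 3.14, 3.14].

INTERFACE

Orientations are given as a unit quaternion [w, x, y, z].
In Python, from plant import manip, vision gives the robot as it stands.
- The arm moves only by the tool apply_moves, never from a script. Its argument "commands" is a list of rows, each a list of 7 numbers: the turn, a rotation vector about the tool's x, y, z in rad, then the shift along the tool's x, y, z in m, then the opening, from 0 (shut) to 1 (fully open). In form: [[rx, ry, rz, dx, dy, dz, claw], ...]. A call has 1 to 8 rows; each row is the pose to reach, as a shift and turn from the pose commanded when the call began, along the tool's axes at that moment; what a row does not reach only later rows make up. A row lasts 1/10 s, in which the tool goes at most 50 mm and 8.59 degrees, less where a joint would pass 70% of its speed; a pose out of reach is approached as far as the arm can. A call with a gripper value outside its range is refused whole. The fingers move at their own pace and stop on an object; "squeeze" is the grip in N (left out, the last holds). Time passes only in rows, so rows that repeat a pose let the fingers close. It gives the time, the measured TCP pose, the force, the opening and the grip force at its end, in the units of the state.
- manip.state(): the state, without advancing time (a new reading comes with each control period).
- vision.capture(name): name is "scene" or "side" or "wrist"; returns a dict with "frame" (480x640x3 uint8, red, green, blue), "camera_matrix" (3x3 intrinsics, pixels), "position" and "attitude" of the camera in the world. Camera axes: x right, y down, z forward; pixel columns grow to the right and rows downward; lengths in mm; the calibration is good to about 2 mm. A picture is of the moment at which its call begins. There is no depth.
- manip.close_job(): hands the job in; it is judged then, once.
The state is a dict: "clock": time; "q": joint angles; "dq": joint speeds; "joint_torque": joint torques, N m; "ee_pos": TCP position; "tcp_rot": TCP orientation; "wrist_force": force on the tool from outside, world axes, zero at the start; "wrist_torque": the same for the moment, N m; "opening": finger opening in mm; "grasp_force": force on a finger pad.
Only numpy, scipy, OpenCV 4.12 (cv2) and the standard library are available. Lean on these libraries where they do the work, as an engineer would, in place of code of your own. Each camera call takes 0.05 s, during which the arm holds its last target. There are 200 camera calls.

TASK

On the desk of a small microscopy lab, take the red-handled clamp key off the closed lid of the slide dryer and hang it by its eye on the steel post of the key stand, so that it lies flat on the stand's collar. Then lift the dryer's sprung lid by its black bar handle until the lid lines up with the orange index arm beside it, and finish while still holding the lid steady there by the handle: the spring shuts it if you let go. Do not move the index arm, and leave the bottle, the mug and the tape roll where they are.

Things in the scene. Friction and masses are not known exactly. Their poses are not given: they have to be found in the camera images.
- dryer: Slide dryer: grey enamelled open-topped box fixed to the desk, 190 (its x) x 200 (its y) x 85 mm high, slides inside, small control panel on its front (-x) side, covered by a white lid hinged along its far (+x) top edge. Origin: centre of its underside; z up. It may stand left or right of the middle and is turned a little.
- hinge_mid (a point): Middle of the lid's hinge axis, in the dryer's frame at (95, 0, 85.5) mm; axes as the dryer's. The hinge axis runs along y. At lid angle a, a point that lies at (x, z) from the hinge when shut lies at (x cos a + z sin a, -x sin a + z cos a).
- dryer_lid (a joint): Angle of the white lid in rad: 0 shut, growing as its front edge rises, stop at 1.3. The lid is a flat plate 190 x 200 x 10 mm, about 0.4 kg (varies), upper face 95.5 mm above the desk when shut. A hinge spring pulls it shut (0.56 N m at 0, 0.8 N m more per rad); with its weight this takes about 5 to 11 N upward at the handle. It does not stay open by itself.
- lid_handle: Black round bar on the lid, 10 mm thick, 90 mm long along the hinge direction (its y), on two end posts 74 mm apart, to be pinched from above across the bar. Origin: middle of the bar, on its axis. Shut, it lies 168 mm in front of the hinge (-x of the dryer) and 45 mm above the hinge axis, that is 35 mm above the lid's upper face. It turns with the lid.
- lid_line (a point): Point on the lid's left (+y) side edge, half way up its thickness, 150 mm from the hinge; its axes turn with the lid, x lying in the plane of the lid, at right angles to the hinge.
- index_arm (a joint): Angle of the orange index arm in rad, on the same axis and measured the same way as the lid's angle: the lid is in line with the arm when both values are equal. Set between 0.35 and 0.75; a stiff friction joint, not to be moved.
- index_tip (a point): Centre of the 16 mm orange ball at the end of the index arm, 150 mm from the hinge axis, 130 to 205 mm above the desk by its setting (carry things over it high enough), 18 mm outside the lid's left (+y) side edge; its axes turn with the arm, x along the arm. The arm is a flat orange bar 9 mm high, 6 mm thick, running beside a thin fixed steel arc that is only its guide, not a mark.
- clamp_key: Clamp key lying flat on the lid: a steel ring (eye) 44 mm across, 6 mm thick, with an 18 mm hole, and a red handle 14 mm wide, 16 mm high and 62 mm long. Origin: centre of the eye on the underside; the handle runs along its -x from 21 to 83 mm from the eye's centre, z up. About 70 g; centre of mass near the ring's handle side. Grip the handle across its width about 50 mm from the eye's centre.
- key_stand: Dark key stand fixed to the desk: round foot 84 mm across, column, a flat collar 52 mm across whose top is 76 mm above the desk, and on it an upright steel post 10 mm thick, its round tip 108 mm above the desk. Origin: centre of its underside.
- post_seat (a point): Centre of the collar's top face, on the post's axis, 76 mm above the desk; z up along the post. The hung key's origin comes to lie here, within the 4 mm play of the eye around the post.
- oil_bottle: Amber bottle, black cap, 44 mm across, 100 mm high; bystander. Origin: centre of its underside.
- mug: White mug, 80 mm across, 90 mm high; bystander. Origin: centre of its underside.
- tape_roll: Roll of clear tape lying flat, 90 mm across, 45 mm high; bystander. Origin: centre of its underside.
Things that resemble listed ones, but are neither listed nor needed, are in the scene too. Leave any blue or yellow look-alike of the key_stand alone.

How it is judged:
By the outcome, as a careful person would: the job done as asked, in the order asked, and still so for the second after the job is handed in, while the arm keeps its last pose, push and grip.
It also fails if it takes over 58 s, if anything falls off the work surface, if the arm or the gripper's body presses on something with over 40 N, if the wrist force passes 120 N, or if a joint passes its speed limit or range.

## Working session

There is one attempt and no reset: what is moved stays moved. The work goes in short steps, Python scripts to look and compute and a tool call to move; the robot and the scene stay as the last step left them, time stands still between calls to the robot, and variables do not carry over. Pictures are saved under pics/ and viewed, at most 10 in all, crops included, and the job is handed in when it is done.

Besides the shell and the picture viewer there is one more tool, called as a command line: name --pt "numbers of a row" for each row, then --argument value for the rest. apply_moves: Moves the arm, as the interface text tells. Its arguments: {"type":"object","properties":{"commands":{"type":"array"},"squeeze":{"type":"number"}},"required":["commands"]}

```bash
mkdir -p pics; ls
python3 - <<'E'
from plant import manip, vision
import cv2,pickle
d={}
for n in ["scene","side","wrist"]:
    c=vision.capture(n); d[n]=c
    print(n,c["camera_matrix"],c["position"],c["attitude"])
    cv2.imwrite(f"pics/{n}0.png",c["frame"][:,:,::-1])
pickle.dump(d,open("c0.pkl","wb"))
print(manip.state())
E
```

```text
pics
scene [[433.7714201    0.         315.94761452]
 [  0.         433.7714201  241.55104043]
 [  0.           0.           1.        ]] [ 976.09724638 -131.66118282  709.64175821] [-0.24572373  0.77326475  0.55734275 -0.17621165]
side [[551.05159766   0.         316.57613226]
 [  0.         551.05159766 235.88014401]
 [  0.           0.           1.        ]] [255.39457044 556.8404627  822.41530984] [ 0.09718285 -0.24597686  0.89938276 -0.34808264]
wrist [[421.76314221   0.         312.14117237]
 [  0.         421.76314221 239.29185191]
 [  0.           0.           1.        ]] [123.4242512  617.6854303  372.91405553] [0.12353216 0.80080479 0.57937703 0.08816891]
{'clock': 0.15, 'q': array([ 1.18131223e+00,  3.08844509e-01,  1.63490423e+00,  1.33844747e-05,
        1.19970664e+00, -6.97224890e-02]), 'dq': array([-0.0004556 , -0.00290881, -0.00313754,  0.00104944, -0.0003073 ,
       -0.0002179 ]), 'joint_torque': array([-2.70151058e-04, -4.15801907e+01, -2.77145594e+01,  7.71274841e-06,
        6.02521672e-03,  5.73521262e-06]), 'ee_pos': array([196.30054646, 592.82339742, 302.88136255]), 'tcp_rot': array([-2.18040605e-04,  1.59202865e-01,  9.87245451e-01, -9.05500827e-04]), 'wrist_force': array([-1.10561686, -0.3366312 ,  0.30645564]), 'wrist_torque': array([ 0.00399595, -0.02303992,  0.05419865]), 'grasp_force': 0.0, 'opening': 85.56957169998466}
```

View pics/scene0.png

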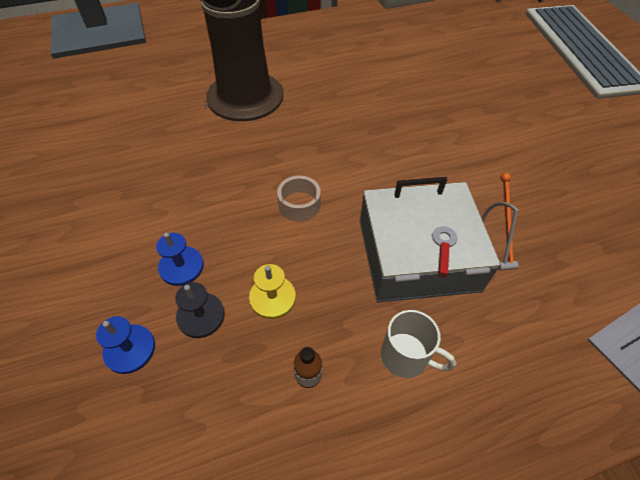

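View pics/side0.png

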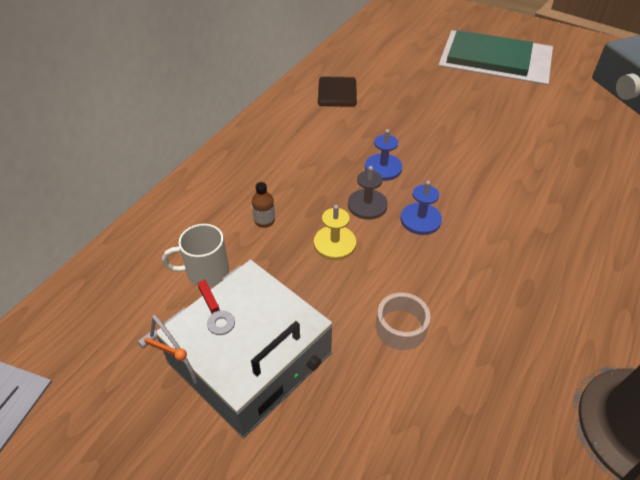

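The scene view shows four stands: blue with feet at (180,265) and (128,348), yellow at (272,297), and dark at (200,314). In the side view they are at (383,166), (421,217), (335,241) and dark (368,203). Only the dark one fits "dark key stand". The key lies on the lid, with its eye at scene (445,236) / side (221,322). The orange ball is at scene (506,177) / side (180,353).

```bash
cat > h.py <<'E'
import numpy as np, cv2
from scipy.spatial.transform import Rotation as R
def rot(q): return R.from_quat(q,scalar_first=True).as_matrix()
def ray(c,p):
    K=c["camera_matrix"]; d=rot(c["attitude"])@np.linalg.inv(K)@[p[0],p[1],1.]
    return np.array(c["position"],float), d/np.linalg.norm(d)
def plane(c,p,z):
    o,d=ray(c,p); return o+d*(z-o[2])/d[2]
def proj(c,P):
    v=rot(c["attitude"]).T@(np.array(P,float)-c["position"]); v=c["camera_matrix"]@v; return v[:2]/v[2]
def tri(*cp):
    A=0;b=0;L=[ray(c,p) for c,p in cp]
    for o,d in L:
        M=np.eye(3)-np.outer(d,d); A=A+M; b=b+M@o
    X=np.linalg.solve(A,b)
    return X,max(np.linalg.norm((np.eye(3)-np.outer(d,d))@(X-o)) for o,d in L)
def blobs(m,amin=15):
    n,l,s,c=cv2.connectedComponentsWithStats(m.astype(np.uint8))
    return [(s[i,4],c[i].round(1),s[i,:4],l==i) for i in range(1,n) if s[i,4]>=amin]
E
python3 - <<'E'
import pickle,cv2,numpy as np
from h import *
d=pickle.load(open("c0.pkl","rb"))
for n in ["scene","side"]:
    f=d[n]["frame"]; hsv=cv2.cvtColor(f,cv2.COLOR_RGB2HSV); H,S,V=[hsv[:,:,i].astype(int) for i in range(3)]
    for nm,m in [("red",((H<4)|(H>174))&(S>190)&(V>90)),("orange",(H>=4)&(H<12)&(S>205)&(V>150)),("black",V<30),("white",(S<25)&(V>150)),("dark",(V<75)&(S<60))]:
        print(n,nm,[(b[0],b[1].tolist(),b[2].tolist()) for b in blobs(m,30) if b[2][1]>110][:9])
s=d["scene"]["frame"];t=d["side"]["frame"]
def cr(f,x,y): return cv2.resize(f[y:y+75,x:x+100],(400,300),interpolation=cv2.INTER_CUBIC)
# crops x4
im=np.vstack([np.hstack([cr(s,150,265),cr(t,320,150)]),np.hstack([cr(s,395,170),cr(t,190,275)])])
cv2.imwrite("pics/crop1.png",im[:,:,::-1])
E
```

```text
scene red [(np.int32(220), [443.9, 258.0], [440, 243, 9, 31])]
scene orange []
scene black [(np.int32(73), [438.5, 184.8], [423, 179, 23, 15]), (np.int32(71), [402.9, 187.3], [395, 182, 27, 15]), (np.int32(56), [198.6, 311.7], [193, 307, 11, 10]), (np.int32(51), [204.7, 333.0], [187, 322, 35, 16]), (np.int32(37), [307.3, 360.2], [301, 357, 13, 6])]
scene white [(np.int32(8783), [427.5, 228.3], [364, 183, 136, 92]), (np.int32(34), [508.6, 263.9], [501, 262, 16, 5]), (np.int32(45), [477.1, 269.7], [467, 268, 22, 5]), (np.int32(59), [407.7, 276.3], [396, 274, 23, 5]), (np.int32(887), [411.7, 341.8], [388, 310, 65, 49])]
scene dark [(np.int32(153), [420.8, 181.0], [398, 178, 48, 9]), (np.int32(3087), [416.5, 275.7], [360, 196, 141, 106]), (np.int32(65), [492.7, 208.2], [482, 203, 28, 17]), (np.int32(37), [168.9, 240.5], [166, 236, 7, 10]), (np.int32(31), [268.3, 274.2], [266, 271, 5, 8]), (np.int32(1949), [197.8, 310.7], [176, 282, 48, 55]), (np.int32(51), [110.3, 328.6], [105, 324, 11, 10]), (np.int32(92), [431.6, 342.6], [425, 326, 12, 28]), (np.int32(42), [385.0, 342.9], [382, 335, 8, 17])]
side red [(np.int32(231), [207.4, 295.1], [199, 281, 19, 30])]
side orange []
side black [(np.int32(31), [260.6, 190.6], [257, 188, 8, 6]), (np.int32(79), [256.1, 366.4], [252, 356, 12, 19]), (np.int32(182), [269.9, 400.7], [258, 387, 25, 28])]
side white [(np.int32(73), [210.3, 248.7], [191, 231, 32, 26]), (np.int32(58), [177.8, 247.1], [166, 234, 24, 21]), (np.int32(12167), [242.3, 331.5], [153, 261, 178, 149]), (np.int32(2054), [16.7, 396.4], [0, 362, 50, 86])]
side dark [(np.int32(39), [260.3, 186.3], [257, 184, 8, 6]), (np.int32(465), [274.4, 345.9], [252, 322, 48, 54]), (np.int32(3148), [258.1, 387.6], [165, 335, 165, 102])]
```

View pics/crop1.png

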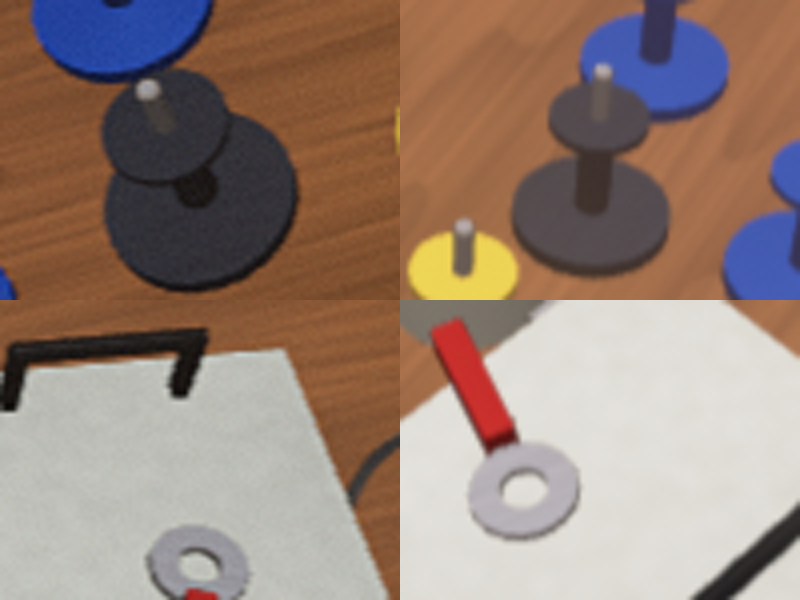

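The crop confirms a dark stand with a steel post. Its tip is at scene (187,287.5) / side (370.5,167.5), and the collar at scene (191.3,296.3) / side (370,179). The eye's hole is at scene (444.5,236) / side (221,322).

Run:
```python
import pickle,cv2,numpy as np
from h import *
np.set_printoptions(precision=1,suppress=True)
d=pickle.load(open("c0.pkl","rb")); s,t=d["scene"],d["side"]
for nm,a,b in [("tip",(187,287.5),(370.5,167.5)),("collar",(191.3,296.3),(370,179)),("eye",(444.5,235.8),(221,322)),("red",(443.9,258),(207.4,295.1))]:
    print(nm,*tri((s,a),(t,b)))
for nm,c in (("scene",s),("side",t)):
    f=c["frame"]; hsv=cv2.cvtColor(f,cv2.COLOR_RGB2HSV); H,S,V=[hsv[:,:,i].astype(int) for i in range(3)]
    m=(H<14)&(S>205)&(V>130)
    print(nm,"or",[(b[0],b[1].tolist(),b[2].tolist()) for b in blobs(m,15)])
    w=((S<30)&(V>150)).astype(np.uint8)
    B=max(blobs(w),key=lambda b:b[0]); mm=cv2.morphologyEx(B[3].astype(np.uint8),cv2.MORPH_CLOSE,np.ones((15,15)));mm=cv2.morphologyEx(mm,cv2.MORPH_OPEN,np.ones((9,9)))
    h=max(cv2.findContours(mm,0,2)[0],key=cv2.contourArea); h=cv2.convexHull(h)
    q=cv2.approxPolyDP(h,8,True)[:,0]
    print("lid px",q.tolist()); P=np.array([plane(c,p,95.5) for p in q]); print(P[:,:2], np.linalg.norm(P-np.roll(P,-1,0),axis=1))
    # red handle rectangle at top height z=111.5
    r=max(blobs(((H<4)|(H>174))&(S>150)&(V>90)),key=lambda b:b[0]); ys,xs=np.nonzero(r[3])
    P=np.array([plane(c,(x,y),111.5)[:2] for x,y in zip(xs,ys)]).astype(np.float32); print("redrect",cv2.minAreaRect(P))
im=np.vstack([cv2.resize(f[y:y+h,x:x+w],(800,300),interpolation=cv2.INTER_CUBIC) for f,x,y,w,h in [(s["frame"],390,160,160,60),(t["frame"],130,310,240,90)]])
cv2.imwrite("pics/crop2.png",im[:,:,::-1])
```

```text
tip [ 592.5 -217.6  105.3] 0.65030736470377
collar [ 591.7 -218.    74.8] 0.43777433982662045
eye [628.3 221.8 100.3] 1.2325124314742413
red [673.6 195.2 108.2] 1.992324745595737
scene or []
lid px [[465, 183], [495, 264], [384, 274], [366, 191]]
[[525.4 320.8]
 [703.6 276. ]
 [662.8  91.9]
 [484.5 133. ]] [183.8 188.5 183.  192.2]
redrect ((672.4474487304688, 192.8564453125), (12.849920272827148, 60.945316314697266), 58.701515197753906)
side or []
lid px [[254, 263], [325, 327], [232, 406], [154, 335], [154, 318]]
[[656.1  96.1]
 [487.  145.8]
 [533.7 323.7]
 [705.9 291.7]
 [727.1 268.1]] [176.2 184.  175.2  31.7 186.1]
redrect ((673.2619018554688, 197.32481384277344), (13.54328727722168, 63.5707893371582), 59.225196838378906)
```

View pics/crop2.png

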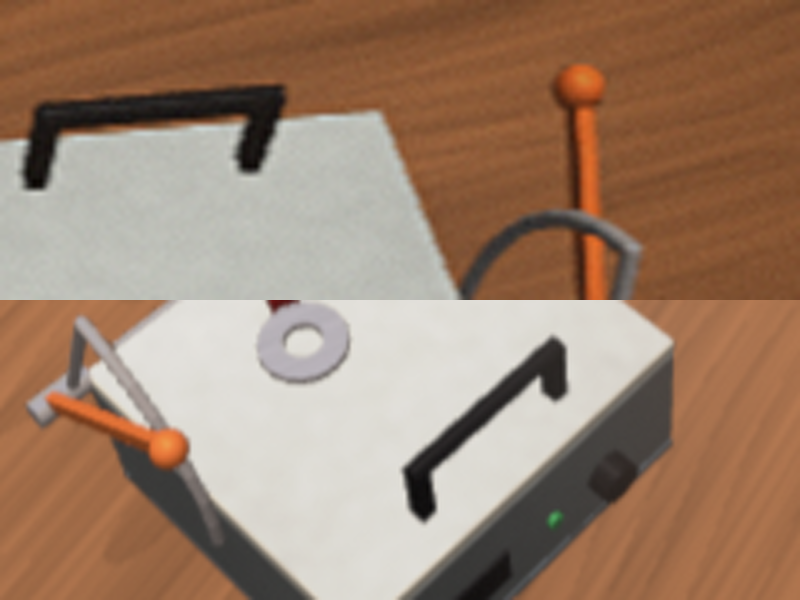

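In the crop, the ball is at scene (506,177.2) / side (180.1,353.8). The bar ends are at scene (398.6,182) and (446.2,178.2), and at side (296.5,323.2) and (253.9,360.4).

Run:
```python
import pickle,cv2,numpy as np
from h import *
np.set_printoptions(precision=1,suppress=True)
d=pickle.load(open("c0.pkl","rb")); s,t=d["scene"],d["side"]
L=tri((s,(398.6,182)),(t,(296.5,323.2)));Rr=tri((s,(446.2,178.2)),(t,(253.9,360.4)));b=tri((s,(506,177.2)),(t,(180.1,353.8)))
c1=tri((s,(466,182)),(t,(232,410)))
print("bar",L,Rr,"len",np.linalg.norm(L[0]-Rr[0]),"mid",(L[0]+Rr[0])/2); print("ball",b,"lidcorner",c1)
v=Rr[0]-L[0]; print("yaw bar",np.degrees(np.arctan2(-v[0],v[1])))
# arm line by intersecting planes: fit pixel lines on orange pixels
N=[]
for nm,c in (("scene",s),("side",t)):
    f=c["frame"].astype(int); r,g,bb=f[...,0],f[...,1],f[...,2]
    m=(r>150)&(g<0.55*r)&(g>0.25*r)&(bb<0.3*r)
    B=[x for x in blobs(m,10)]; print(nm,[(x[0],x[1].tolist(),x[2].tolist()) for x in B][:8])
    bp=np.array((506,177.2) if nm=="scene" else (180.1,353.8))
    ys,xs=np.nonzero(m); p=np.c_[xs,ys]; dd=np.linalg.norm(p-bp,axis=1); k=(dd>8)&(dd<95 if nm=="scene" else dd<45); p=p[k].astype(np.float32); print(k.sum())
    vx,vy,x0,y0=cv2.fitLine(p,cv2.DIST_HUBER,0,.01,.01).ravel(); 
    far=p[np.argmax(np.linalg.norm(p-bp,axis=1))]; print("far",far)
    r1=ray(c,(x0,y0))[1]; r2=ray(c,(x0+20*vx,y0+20*vy))[1]; N.append(np.cross(r1,r2))
u=np.cross(*N); u/=np.linalg.norm(u); print("arm dir",u,"elev",np.arcsin(abs(u[2])),"yaw",np.degrees(np.arctan(u[1]/u[0])))
```

```text
bar (array([513.9, 181.6, 133. ]), np.float64(1.2714202747142997)) (array([532.8, 265.9, 134.3]), np.float64(0.1435860017755593)) len 86.37622924748875 mid [523.4 223.8 133.6]
ball (array([601. , 327.6, 184.1]), np.float64(1.1746985397932797)) lidcorner (array([527.1, 326. ,  96.6]), np.float64(3.8951325005161452))
yaw bar -12.613908559922066
scene [(np.int32(41), [506.5, 175.9], [503, 173, 8, 7]), (np.int32(80), [507.2, 191.7], [505, 181, 5, 22]), (np.int32(81), [508.6, 217.7], [507, 207, 4, 25]), (np.int32(58), [511.3, 253.4], [510, 242, 4, 21]), (np.int32(16), [443.9, 248.7], [442, 245, 5, 8]), (np.int32(13), [442.2, 258.1], [441, 254, 4, 8])]
218
far [445. 250.]
side [(np.int32(177), [167.4, 348.5], [145, 339, 41, 20])]
104
far [145. 339.]
arm dir [ 0.8 -0.2 -0.6] elev 0.6719253548329636 yaw -12.231723566267947
```

```bash
cat >> h.py <<'E'
def plan(pos,yaw_y,tilt=0.,quiet=0):
    """rotvec (tool) and shift (tool, m) to get tool pointing down at pos, tool y at world angle yaw_y deg, then tilted about tool x by tilt rad"""
    from plant import manip
    st=manip.state(); R0=rot(st["tcp_rot"]); a=np.radians(yaw_y)
    y=np.array([np.cos(a),np.sin(a),0]); z=np.array([0,0,-1.]); Rd=np.c_[np.cross(y,z),y,z]@R.from_rotvec([tilt,0,0]).as_matrix()
    rv=R.from_matrix(R0.T@Rd).as_rotvec(); sh=R0.T@(np.array(pos,float)-st["ee_pos"])/1000
    print("t",round(st["clock"],2),"pos",st["ee_pos"].round(1),"F",st["wrist_force"].round(1),"op",round(st["opening"],1),"gf",round(st["grasp_force"],1),"\n  rv",rv.round(4),"sh",sh.round(4),"rows",np.linalg.norm(sh)/.05,np.degrees(np.linalg.norm(rv))/8.59)
E
python3 - <<'E'
import pickle
from h import *
np.set_printoptions(suppress=True)
d=pickle.load(open("c0.pkl","rb")); s,t=d["scene"],d["side"]
tip=np.array([592.2,-217.8])
for n,a,b in [("blue1",(168,237.5),(388,131)),("blue2",(108,326),(428,182)),("yel",(267.5,270),(336,207)),("bottle cap",(307,353),(261.5,186))]:
    X,e=tri((s,a),(t,b)); v=X[:2]-tip; print(n,X.round(1),round(e,1),"dir",np.degrees(np.arctan2(v[1],v[0])).round(),"dist",np.hypot(*v).round())
N=[]
for c,bp,x0,x1 in ((s,(506,177.2),490,520),(t,(180.1,353.8),130,185)):
    f=c["frame"].astype(int); r,g,bb=f[...,0],f[...,1],f[...,2]
    m=(r>150)&(g<0.55*r)&(g>0.25*r)&(bb<0.3*r)
    ys,xs=np.nonzero(m); p=np.c_[xs,ys]; p=p[(np.linalg.norm(p-np.array(bp),axis=1)>8)&(xs>x0)&(xs<x1)].astype(np.float32)
    vx,vy,a,b=cv2.fitLine(p,cv2.DIST_HUBER,0,.01,.01).ravel(); N.append(np.cross(ray(c,(a,b))[1],ray(c,(a+20*vx,b+20*vy))[1]))
u=np.cross(*N); u/=np.linalg.norm(u); print("arm",u.round(3),"elev",np.arcsin(abs(u[2])),"yaw",np.degrees(np.arctan(u[1]/u[0])))
plan([671.2,196,290],59)
E
```

```text
blue1 [ 564.7 -217.2  204.7] 0.0 dir 179.0 dist 28.0
blue2 [ 526.7 -397.1  -47. ] 4.8 dir -110.0 dist 191.0
yel [598.8 -88.3 101.7] 0.2 dir 87.0 dist 130.0
bottle cap [752.8 -69.1  98.5] 0.9 dir 43.0 dist 219.0
arm [ 0.769 -0.164 -0.619] elev 0.6669230322671738 yaw -12.019045837441578
t 0.15 pos [196.3 592.8 302.9] F [-1.1 -0.3  0.3] op 85.6 gf 0.0 
  rv [-0.0019  0.0001  0.2213] sh [-0.5756 -0.2274  0.0132] rows 12.38005216814343 1.476039350065599
```

apply_moves --pt "0 0 0.22 -0.575 -0.227 0 0.6" --pt "0 0 0.22 -0.575 -0.227 0 0.6" --pt "0 0 0.22 -0.575 -0.227 0 0.6" --pt "0 0 0.22 -0.575 -0.227 0 0.6" --pt "0 0 0.22 -0.575 -0.227 0 0.6" --pt "0 0 0.22 -0.575 -0.227 0 0.6" --pt "0 0 0.22 -0.575 -0.227 0 0.6" --pt "0 0 0.22 -0.575 -0.227 0 0.6" --squeeze 60

```text
clock: 0.95
ee_pos: [504.7, 335.3, 303.6]
tcp_rot: [-0.0, 0.267, 0.964, -0.0]
wrist_force: [0.8, 0.9, -0.8]
opening: 51.0
grasp_force: 0.0
```

```bash
python3 -c "
from h import *
plan([671.2,196,290],59)"
```

```text
t 0.95 pos [504.7 335.3 303.6] F [ 0.8  0.9 -0.8] op 51.0 gf 0.0 
  rv [-0.0002 -0.0002  0.0012] sh [-0.2144 -0.0339  0.0136] rows 4.350430307173541 0.008199468817089429
```

apply_moves --pt "0 0 0 -0.214 -0.034 0 0.4" --pt "0 0 0 -0.214 -0.034 0 0.4" --pt "0 0 0 -0.214 -0.034 0 0.4" --pt "0 0 0 -0.214 -0.034 0 0.4" --pt "0 0 0 -0.214 -0.034 0.01 0.4" --pt "0 0 0 -0.214 -0.034 0.04 0.4" --pt "0 0 0 -0.214 -0.034 0.06 0.4" --pt "0 0 0 -0.214 -0.034 0.06 0.4"

```text
clock: 1.75
ee_pos: [666.5, 197.2, 238.4]
tcp_rot: [-0.005, 0.267, 0.964, -0.002]
wrist_force: [-0.9, 0.2, -1.5]
opening: 34.0
grasp_force: 0.0
```

Run:
```python
from h import *
from plant import vision
import pickle
c=vision.capture("wrist"); pickle.dump(c,open("w1.pkl","wb"))
f=c["frame"]; hsv=cv2.cvtColor(f,cv2.COLOR_RGB2HSV); H,S,V=[hsv[:,:,i].astype(int) for i in range(3)]
r=max(blobs(((H<5)|(H>174))&(S>170)&(V>90)),key=lambda b:b[0]); ys,xs=np.nonzero(r[3])
P=np.array([plane(c,(x,y),111.5)[:2] for x,y in zip(xs,ys)]).astype(np.float32); print("redrect",cv2.minAreaRect(P))
cv2.imwrite("pics/w1.png",f[:,:,::-1])
plan([671.2,196,190],59)
```

```text
redrect ((672.81494140625, 195.66079711914062), (13.438287734985352, 61.053409576416016), 58.7714729309082)
t 1.8 pos [667.7 197.7 240.8] F [ 0.4 -0.8  0.1] op 34.3 gf 0.0 
  rv [-0.0041 -0.0047  0.0014] sh [-0.0041  0.0005  0.0508] rows 1.0194427372855202 0.042569644227573096
```

View pics/w1.png

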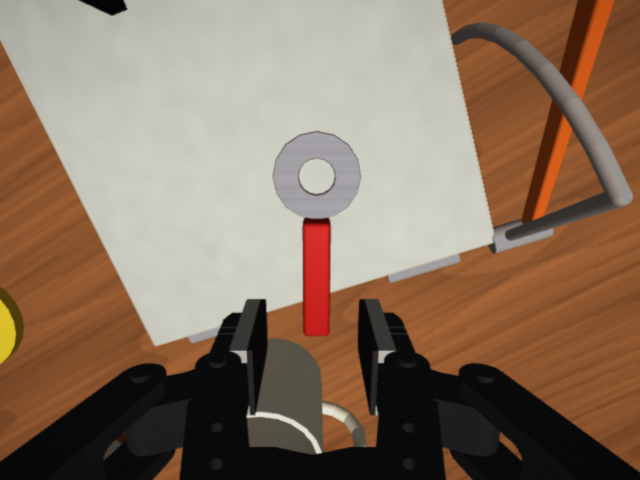

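The wrist view shows the eye's hole at (317,176) and the red handle centred at x=316 between the open fingers, so the alignment is good.

apply_moves --pt "0 0 0 -0.004 0 0.025 0.4" --pt "0 0 0 -0.004 0 0.05 0.4" --pt "0 0 0 -0.004 0 0.06 0.4" --pt "0 0 0 -0.004 0 0.063 0.4" --pt "0 0 0 -0.004 0 0.065 0.4" --pt "0 0 0 -0.004 0 0.065 0.4"

```text
clock: 2.4
ee_pos: [673.8, 196.1, 180.3]
tcp_rot: [0.001, 0.267, 0.964, 0.001]
wrist_force: [-1.1, -0.2, 0.0]
opening: 34.2
grasp_force: 0.0
```

Run:
```python
from h import *
import pickle
c=pickle.load(open("w1.pkl","rb")); print("eye",plane(c,(317,176.5),101.5))
plan([671.2,196,172],59)
```

```text
eye [628.72242243 222.28055338 101.5       ]
t 2.4 pos [673.8 196.1 180.3] F [-1.1 -0.2  0. ] op 34.2 gf 0.0 
  rv [0.0016 0.0016 0.0015] sh [ 0.0022 -0.0014  0.0083] rows 0.17467702113890143 0.01812195291717862
```

apply_moves --pt "0 0 0 0.002 -0.001 0.004 0.4" --pt "0 0 0 0.002 -0.001 0.007 0.4" --pt "0 0 0 0.002 -0.001 0.007 0.4"

```text
clock: 2.7
ee_pos: [670.5, 195.8, 171.6]
tcp_rot: [-0.0, 0.267, 0.964, -0.0]
wrist_force: [0.2, -0.3, -0.1]
opening: 34.0
grasp_force: 0.0
```

```bash
python3 -c "
from h import *
plan([671.2,196,172],59)"
```

```text
t 2.7 pos [670.5 195.8 171.6] F [ 0.2 -0.3 -0.1] op 34.0 gf 0.0 
  rv [-0.0005 -0.0005  0.0013] sh [-0.0005  0.0005 -0.0004] rows 0.01750780837669164 0.009865167696896123
```

apply_moves --pt "0 0 0 0 0 -0.001 0.0" --pt "0 0 0 0 0 -0.001 0.0" --pt "0 0 0 0 0 -0.001 0.0" --pt "0 0 0 0 0 -0.001 0.0" --pt "0 0 0 0 0 -0.001 0.0" --pt "0 0 0 0 0 -0.001 0.0"

```text
clock: 3.3
ee_pos: [671.1, 195.9, 173.3]
tcp_rot: [0.0, 0.267, 0.964, 0.0]
wrist_force: [1.1, -0.9, 2.3]
opening: 11.5
grasp_force: 62.2
```

apply_moves --pt "0 0 0 0 0 -0.01 0.0" --pt "0 0 0 0 0 -0.025 0.0" --pt "0 0 0 0 0 -0.045 0.0" --pt "0 0 0 0 0 -0.065 0.0" --pt "0 0 0 0 0 -0.08 0.0" --pt "0 0 0 0 0 -0.09 0.0"

```text
clock: 3.9
ee_pos: [671.5, 196.1, 265.6]
tcp_rot: [0.001, 0.267, 0.964, 0.001]
wrist_force: [0.0, -0.1, -0.8]
opening: 12.0
grasp_force: 61.9
```

Run:
```python
from h import *
from plant import vision
import pickle
D={n:vision.capture(n) for n in ("wrist","side","scene")}; pickle.dump(D,open("c2.pkl","wb"))
f=[cv2.resize(D["wrist"]["frame"],(400,300))]+[cv2.resize(D[n]["frame"][y:y+120,x:x+160],(400,300)) for n,x,y in (("scene",370,160),("side",130,230))]
cv2.imwrite("pics/g.png",np.vstack([np.hstack(f[:2]),np.hstack([f[2],f[2]*0])])[:,:,::-1])
# stand with handle dir -20 : tool y 70, eye at post
a=np.radians(-20); p=np.array([592.2,-217.8])+50*np.array([np.cos(a),np.sin(a)]); print(p)
plan([*p,245],70)
```

```text
[ 639.18463104 -234.90100717]
t 4.05 pos [671.1 195.9 263.9] F [ 0.1 -0.3 -1. ] op 11.9 gf 61.9 
  rv [ 0.001   0.0013 -0.1907] sh [-0.194  -0.386   0.0187] rows 8.648583906877866 1.272246945838263
```

View pics/g.png

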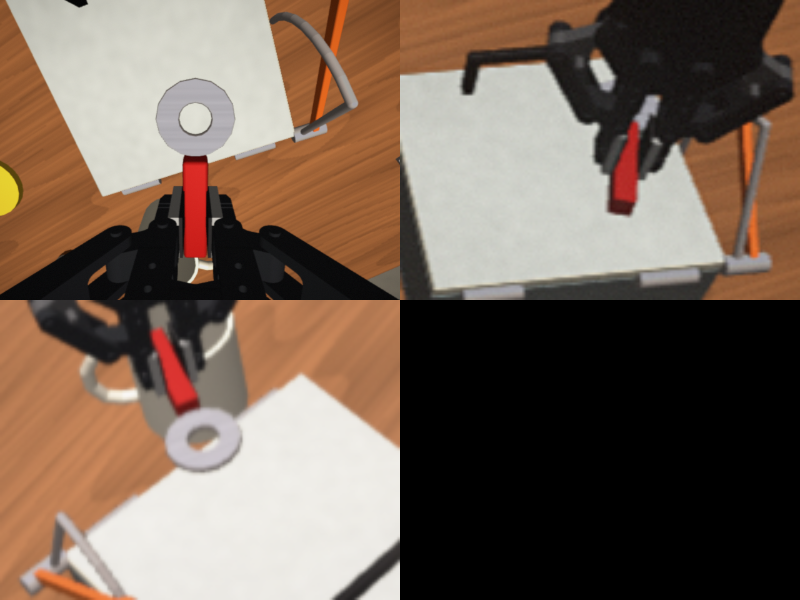

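The key is held flat, with its eye in the wrist view at about (313,189). Now carrying it to above the stand.

apply_moves --pt "0 0 -0.02 -0.015 -0.03 0 0" --pt "0 0 -0.05 -0.035 -0.07 0 0" --pt "0 0 -0.08 -0.055 -0.11 0 0" --pt "0 0 -0.1 -0.076 -0.15 0 0" --pt "0 0 -0.12 -0.096 -0.19 0 0" --pt "0 0 -0.14 -0.116 -0.23 0 0" --pt "0 0 -0.16 -0.136 -0.27 0 0" --pt "0 0 -0.19 -0.156 -0.31 0 0"

```text
clock: 4.85
ee_pos: [644.1, -151.7, 261.2]
tcp_rot: [-0.001, 0.173, 0.985, 0.0]
wrist_force: [0.9, 1.1, 0.1]
opening: 12.1
grasp_force: 61.8
```

apply_moves --pt "0 0 0 -0.014 -0.03 0 0" --pt "0 0 0 -0.026 -0.052 0 0" --pt "0 0 0 -0.032 -0.068 0 0" --pt "0 0 0 -0.035 -0.074 0 0" --pt "0 0 0 -0.035 -0.074 0 0" --pt "0 0 0 -0.035 -0.074 0 0"

```text
clock: 5.45
ee_pos: [652.7, -230.5, 262.4]
tcp_rot: [-0.001, 0.174, 0.985, 0.0]
wrist_force: [-0.2, -0.7, -0.2]
opening: 12.2
grasp_force: 61.9
```

Run:
```python
from h import *
from plant import vision
import pickle
D={n:vision.capture(n) for n in ("wrist","side","scene")}; pickle.dump(D,open("c3.pkl","wb"))
f=[cv2.resize(D["wrist"]["frame"],(400,300)),cv2.resize(D["side"]["frame"][120:240,300:460],(400,300)),cv2.resize(D["scene"]["frame"][210:330,150:310],(400,300))]
cv2.imwrite("pics/g2.png",np.vstack([np.hstack(f[:2]),np.hstack([f[2],f[2]*0])])[:,:,::-1])
plan([639.2,-234.9,265],70)
```

```text
t 5.6 pos [ 653.  -230.3  262.9] F [0.4 0.8 0.2] op 11.9 gf 61.9 
  rv [ 0.0003 -0.0004  0.0009] sh [ 0.0113 -0.009  -0.0021] rows 0.29318780497785474 0.006697859559692865
```

View pics/g2.png

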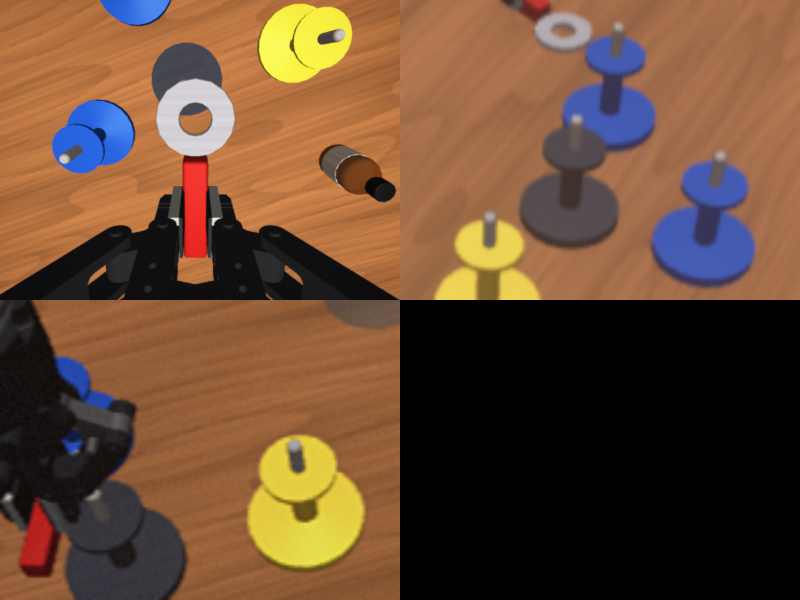

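The wrist and side views show the eye still short of the post: its hole is at wrist (312,189) / side (365,132.5), and the post tip at side (370.5,167.5).

Run:
```python
from h import *
from plant import manip
import pickle
D=pickle.load(open("c3.pkl","rb")); w,t=D["wrist"],D["side"]
f=w["frame"]; hsv=cv2.cvtColor(f,cv2.COLOR_RGB2HSV); S,V=hsv[...,1].astype(int),hsv[...,2].astype(int)
B=[b for b in blobs((S<35)&(V>150),800) if abs(b[1][0]-312)<40 and abs(b[1][1]-189)<40]
cs,h=cv2.findContours(B[0][3].astype(np.uint8),cv2.RETR_CCOMP,cv2.CHAIN_APPROX_NONE)
hol=[c for c,hh in zip(cs,h[0]) if hh[3]>=0 and cv2.contourArea(c)>200][0]
e=cv2.fitEllipse(hol); print("hole wrist",e, "outer",B[0][2])
f=t["frame"]; hsv=cv2.cvtColor(f,cv2.COLOR_RGB2HSV); S,V=hsv[...,1].astype(int),hsv[...,2].astype(int)
m=np.zeros(S.shape,bool); m[115:150,345:390]=1
B=[b for b in blobs((S<50)&(V>130)&m,60)]; print([(b[0],b[1],b[2]) for b in B])
b=max(B,key=lambda b:b[0]); cx,cy=b[2][0]+b[2][2]/2-.5,b[2][1]+b[2][3]/2-.5
X,er=tri((w,e[0]),(t,(cx,cy))); print("eye",X.round(1),er)
st=manip.state(); R0=rot(st["tcp_rot"]); print("eye in tool",(R0.T@(X-st["ee_pos"])).round(1))
W=plane(w,e[0],262.9-74+3); print("wrist at assumed h",W.round(1),(R0.T@(W-st["ee_pos"])).round(1))
# post tip again, plus from side on plane
print(plane(t,(370.5,167.5),106))
```

```text
hole wrist ((312.27923583984375, 190.33364868164062), (54.416954040527344, 54.76670837402344), 86.42992401123047) outer [250 126 126 124]
[(np.int32(226), array([364.8, 131.9]), array([354, 125,  23,  15], dtype=int32))]
eye [ 607.4 -212.4  188.9] 1.0501582407208667
eye in tool [48.9  1.2 74. ]
wrist at assumed h [ 605.8 -212.6  191.9] [50.3  0.5 71. ]
[ 592.44090837 -216.10272564  106.        ]
```

apply_moves --pt "0 0 0 0.006 -0.005 0.01 0" --pt "0 0 0 0.012 -0.01 0.03 0" --pt "0 0 0 0.012 -0.01 0.05 0" --pt "0 0 0 0.012 -0.01 0.06 0" --pt "0 0 0 0.012 -0.01 0.06 0" --pt "0 0 0 0.012 -0.01 0.06 0"

```text
clock: 6.2
ee_pos: [638.3, -236.9, 203.0]
tcp_rot: [0.0, 0.174, 0.985, -0.0]
wrist_force: [0.7, -0.2, 0.4]
opening: 11.7
grasp_force: 61.9
```

Run:
```python
from h import *
from plant import vision,manip
import pickle
D={n:vision.capture(n) for n in ("wrist","side","scene")}; pickle.dump(D,open("c4.pkl","wb"))
f=[cv2.resize(D["wrist"]["frame"][130:250,230:390],(400,300)),cv2.resize(D["side"]["frame"][140:200,330:410],(400,300)),cv2.resize(D["scene"]["frame"][260:320,150:230],(400,300))]
cv2.imwrite("pics/g3.png",np.vstack([np.hstack(f[:2]),np.hstack([f[2],f[2]*0])])[:,:,::-1])
st=manip.state(); print(st["ee_pos"],st["tcp_rot"])
w=D["wrist"]
for P in ([592.4,-217.6,108],[592.4,-217.6,76]): print(proj(w,P),proj(D["side"],P))
```

```text
[ 639.03445455 -237.3126582   204.38242911] [ 1.29683609e-03  1.73919968e-01  9.84758883e-01 -3.24476102e-04]
[316.66955442 179.33199743] [370.93036542 166.30765554]
[315.95380575 168.00340843] [369.83524943 178.43082028]
```

View pics/g3.png

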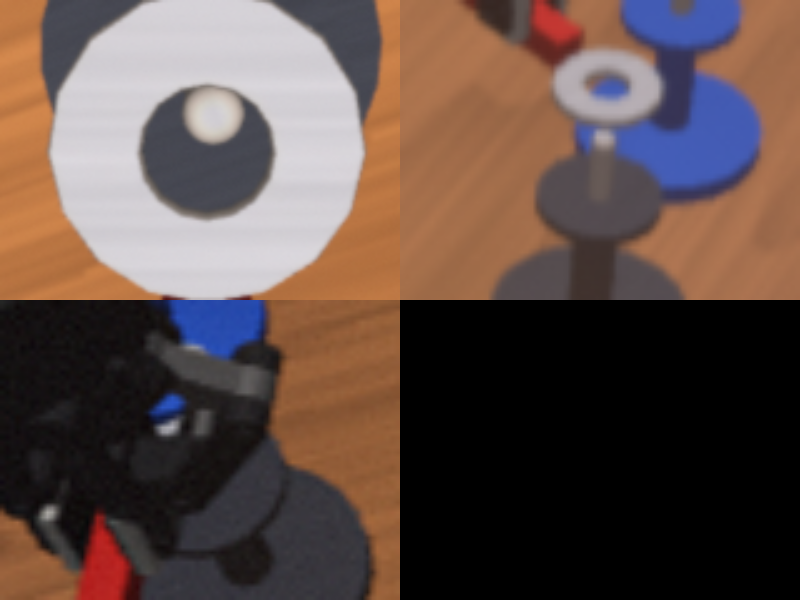

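Through the ring in the wrist view, the post tip is at (315.2,176) and the hole's centre at (312.8,190.4).

Run:
```python
from h import *
from plant import manip
import pickle
D=pickle.load(open("c4.pkl","rb")); w=D["wrist"]; st=manip.state(); R0=rot(st["tcp_rot"])
T=plane(w,(315.2,176),106.5)
for z in (129,131.4,133): E=plane(w,(312.5,190.4),z); print(T.round(1),E.round(1),(R0.T@(T-E)).round(2))
X,e=tri((D["side"],(371,150+7.3)),(w,(312.5,190.4))); print(X,e)
plan([639,-237,204],70)
```

```text
[ 591.2 -217.8  106.5] [ 592.2 -219.3  129. ] [ 1.5   1.09 22.5 ]
[ 591.2 -217.8  106.5] [ 591.7 -219.1  131.4] [ 1.05  1.1  24.9 ]
[ 591.2 -217.8  106.5] [ 591.5 -219.   133. ] [ 0.75  1.1  26.5 ]
[ 593.30488495 -218.95980076  129.15123284] 1.1800597761284335
t 6.35 pos [ 639.  -237.3  204.4] F [-0.8 -0.5 -1.4] op 11.9 gf 61.8 
  rv [-0.0002  0.0027 -0.0006] sh [0.0001 0.0003 0.0004] rows 0.009903419386903251 0.018209750855041746
```

apply_moves --pt "0 0 0 0.0012 0.0011 0 0" --pt "0 0 0 0.0012 0.0011 0.006 0" --pt "0 0 0 0.0012 0.0011 0.012 0" --pt "0 0 0 0.0012 0.0011 0.018 0" --pt "0 0 0 0.0012 0.0011 0.024 0" --pt "0 0 0 0.0012 0.0011 0.03 0" --pt "0 0 0 0.0012 0.0011 0.034 0" --pt "0 0 0 0.0012 0.0011 0.034 0"

```text
clock: 7.15
ee_pos: [636.8, -235.4, 167.7]
tcp_rot: [-0.001, 0.174, 0.985, 0.0]
wrist_force: [0.1, -0.3, -0.8]
opening: 12.0
grasp_force: 61.9
```

Run:
```python
from h import *
from plant import vision
import pickle
D={n:vision.capture(n) for n in ("wrist","side")}; pickle.dump(D,open("c5.pkl","wb"))
f=[cv2.resize(D["wrist"]["frame"][130:250,230:390],(400,300)),cv2.resize(D["side"]["frame"][140:200,330:410],(400,300))]
cv2.imwrite("pics/g4.png",np.hstack(f)[:,:,::-1])
plan([639,-237,150],70)
```

```text
t 7.25 pos [ 637.4 -235.6  168.7] F [ 0.4 -0.2 -1.6] op 12.0 gf 61.9 
  rv [-0.     -0.0001 -0.0007] sh [-0.002  -0.0008  0.0187] rows 0.3773090387951248 0.004958176272736764
```

View pics/g4.png

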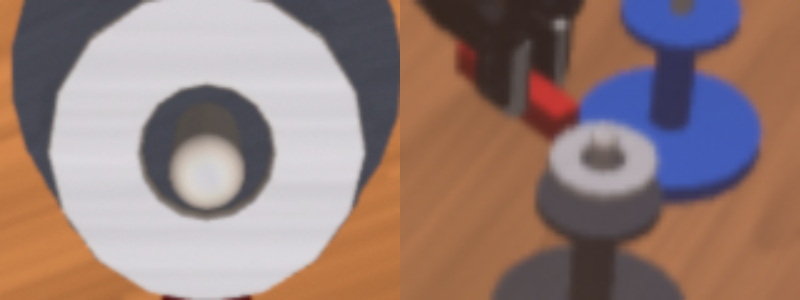

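The post stands inside the eye, with its tip at wrist (313,199) and its base nearer (313,180). Continuing down.

apply_moves --pt "0 0 0 0 0 0.005 0" --pt "0 0 0 0 0 0.009 0" --pt "0 0 0 0 0 0.012 0" --pt "0 0 0 0 0 0.014 0" --pt "0 0 0 0 0 0.015 0" --pt "0 0 0 0 0 0.015 0"

```text
clock: 7.85
ee_pos: [637.4, -235.6, 154.0]
tcp_rot: [-0.0, 0.174, 0.985, 0.0]
wrist_force: [-0.5, -0.1, 0.5]
opening: 12.2
grasp_force: 62.0
```

apply_moves --pt "0 0 0 0 0 0.001 0" --pt "0 0 0 0 0 0.002 0" --pt "0 0 0 0 0 0.002 0"

```text
clock: 8.15
ee_pos: [637.6, -235.7, 153.5]
tcp_rot: [0.0, 0.174, 0.985, -0.0]
wrist_force: [-2.5, 0.1, 5.7]
opening: 12.0
grasp_force: 62.8
```

apply_moves --pt "0 0 0 0 0 -0.001 0.2" --pt "0 0 0 0 0 -0.001 0.3" --pt "0 0 0 0 0 -0.001 0.4" --pt "0 0 0 0 0 -0.001 0.4" --pt "0 0 0 0 0 -0.02 0.4" --pt "0 0 0 0 0 -0.05 0.4" --pt "0 0 0 0 0 -0.09 0.4" --pt "0 0 0 0 0 -0.13 0.4"

```text
clock: 8.95
ee_pos: [636.9, -235.4, 282.1]
tcp_rot: [-0.001, 0.174, 0.985, 0.0]
wrist_force: [0.5, 0.4, 0.3]
opening: 34.1
grasp_force: 0.0
```

Run:
```python
from h import *
from plant import vision
import pickle
D={n:vision.capture(n) for n in ("wrist","side","scene")}; pickle.dump(D,open("c6.pkl","wb"))
f=[cv2.resize(D["wrist"]["frame"],(400,300)),cv2.resize(D["side"]["frame"][140:200,330:410],(400,300)),cv2.resize(D["scene"]["frame"][260:335,150:250],(400,300))]
cv2.imwrite("pics/g5.png",np.vstack([np.hstack(f[:2]),np.hstack([f[2],f[2]*0])])[:,:,::-1])
yaw=-12.6; hd=np.array([523.4,223.8])
plan([*hd,290],yaw)
```

```text
t 9.1 pos [ 639.6 -236.5  286.7] F [ 0.1  0.5 -0.5] op 34.1 gf 0.0 
  rv [0.006  0.0079 1.4409] sh [ 0.2669  0.3926 -0.006 ] rows 9.495535234184079 9.611146861523835
```

View pics/g5.png

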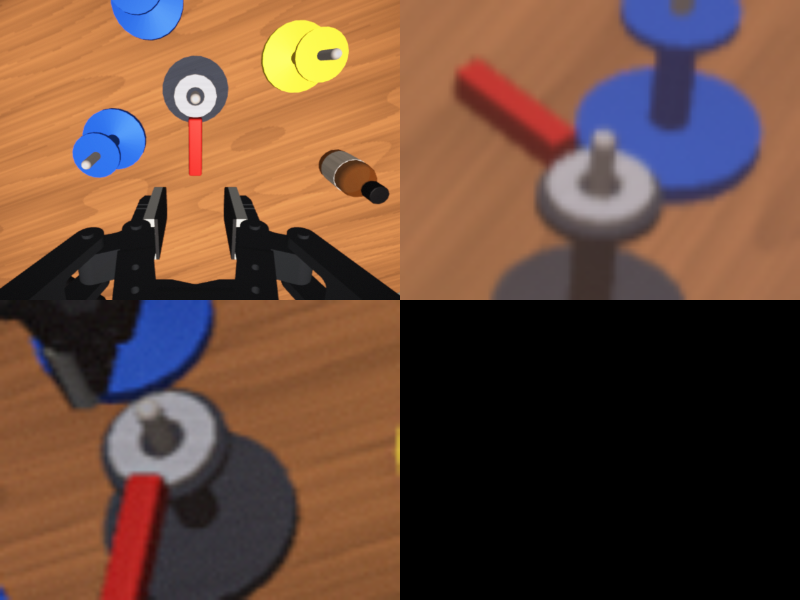

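The key lies flat on the dark stand's collar with the post through its eye: wrist view eye at about (312,155), and the side and scene crops agree. Next is the lid handle.

apply_moves --pt "0 0 1.44 0.267 0.393 0 0.5" --pt "0 0 1.44 0.267 0.393 0 0.5" --pt "0 0 1.44 0.267 0.393 0 0.5" --pt "0 0 1.44 0.267 0.393 0 0.5" --pt "0 0 1.44 0.267 0.393 0 0.5" --pt "0 0 1.44 0.267 0.393 0 0.5" --pt "0 0 1.44 0.267 0.393 0 0.5" --pt "0 0 1.44 0.267 0.393 0 0.5"

```text
clock: 9.9
ee_pos: [541.8, 139.9, 280.1]
tcp_rot: [-0.001, 0.686, 0.728, -0.001]
wrist_force: [0.5, 0.4, -0.1]
opening: 42.8
grasp_force: 0.0
```

```bash
python3 -c "
from h import *
plan([523.4,223.8,270],-12.6)"
```

```text
t 9.9 pos [541.8 139.9 280.1] F [ 0.5  0.4 -0.1] op 42.8 gf 0.0 
  rv [-0.0028  0.0007  0.2788] sh [ 0.0848 -0.0134  0.0101] rows 1.7297247395444095 1.8599067037979624
```

apply_moves --pt "0 0 0.14 0.042 -0.006 0 0.5" --pt "0 0 0.25 0.078 -0.012 0 0.5" --pt "0 0 0.275 0.083 -0.013 0.01 0.5" --pt "0 0 0.275 0.083 -0.013 0.01 0.5" --pt "0 0 0.275 0.083 -0.013 0.01 0.5"

```text
clock: 10.4
ee_pos: [524.3, 219.9, 270.3]
tcp_rot: [-0.0, 0.777, 0.629, -0.002]
wrist_force: [-0.6, -0.3, -0.2]
opening: 42.9
grasp_force: 0.0
```

Run:
```python
from h import *
from plant import vision
import pickle
D={n:vision.capture(n) for n in ("wrist","side","scene")}; pickle.dump(D,open("c7.pkl","wb"))
w=D["wrist"]; V=w["frame"].max(axis=2)
print("pred bar ends", proj(w,[513.9,181.6,130.5]),proj(w,[532.8,265.9,130.5]),"ring?",proj(w,[523.4,223.8,130.5]))
plan([523.4,223.8,270],-12.6)
m=V<45
for b in blobs(m,150): print(b[0],b[1],b[2])
```

```text
pred bar ends [308.8763822  325.87129526] [310.6830335  170.64762291] ring? [309.7998679  252.69819533]
t 10.55 pos [525.5 219.3 271.8] F [ 0.3 -0.4 -0.9] op 42.5 gf 0.0 
  rv [-0.0001  0.0003  0.0085] sh [ 0.0039 -0.003   0.0018] rows 0.10461255682515297 0.056821310871373584
2894 [309.4 244.3] [301 160  18 173]
50468 [314.8 425.6] [  0 301 640 179]
289 [216.4 325. ] [205 315  23  20]
276 [407.9 325.1] [397 315  23  20]
```

apply_moves --pt "0 0 0.008 0.004 -0.003 0.03 0.5" --pt "0 0 0.008 0.004 -0.003 0.06 0.5" --pt "0 0 0.008 0.004 -0.003 0.078 0.5" --pt "0 0 0.008 0.004 -0.003 0.084 0.5" --pt "0 0 0.008 0.004 -0.003 0.085 0.5" --pt "0 0 0.008 0.004 -0.003 0.085 0.5"

```text
clock: 11.15
ee_pos: [524.0, 224.7, 187.9]
tcp_rot: [0.0, 0.78, 0.626, 0.001]
wrist_force: [-0.5, 0.5, 0.0]
opening: 42.9
grasp_force: 0.0
```

apply_moves --pt "0 0 0 0 0 0 0.2" --pt "0 0 0 0 0 0 0.1" --pt "0 0 0 0 0 0 0" --pt "0 0 0 0 0 0 0" --pt "0 0 0 0 0 0 0" --pt "0 0 0 0 0 0 0" --squeeze 80

```text
clock: 11.75
ee_pos: [523.5, 225.1, 188.1]
tcp_rot: [0.0, 0.78, 0.626, 0.001]
wrist_force: [-2.1, 0.1, 5.9]
opening: 7.1
grasp_force: 78.4
```

Run:
```python
from h import *
plan([523.4,223.8,186],-12.6)
from plant import manip
st=manip.state(); p=st["ee_pos"]; 
G=p+rot(st["tcp_rot"])@[0,0,54.]; print("grasp pt",G)
ex=np.array([np.cos(np.radians(-12.6)),np.sin(np.radians(-12.6)),0])
for a in (.1,.2,.3,.4,.5,.6,.65,.675,.7):
    dx=168*(1-np.cos(a))+45*np.sin(a); dz=168*np.sin(a)+45*np.cos(a)-45
    print(a,"dx(tool y)",round(dx,1),"dz",round(dz,1))
```

```text
t 11.75 pos [523.5 225.1 188.1] F [-2.1  0.1  5.9] op 7.1 gf 78.4 
  rv [ 0.0012 -0.0008  0.0019] sh [-0.0013  0.0001  0.0021] rows 0.04958832663820778 0.015716119581268728
grasp pt [523.61734432 225.16337623 134.08331949]
0.1 dx(tool y) 5.3 dz 16.5
0.2 dx(tool y) 12.3 dz 32.5
0.3 dx(tool y) 20.8 dz 47.6
0.4 dx(tool y) 30.8 dz 61.9
0.5 dx(tool y) 42.1 dz 75.0
0.6 dx(tool y) 54.8 dz 87.0
0.65 dx(tool y) 61.5 dz 92.5
0.675 dx(tool y) 65.0 dz 95.1
0.7 dx(tool y) 68.5 dz 97.6
```

apply_moves --pt "0.02 0 0 0 0.0021 -0.0033 0" --pt "0.04 0 0 0 0.0042 -0.0066 0" --pt "0.06 0 0 0 0.0064 -0.0099 0" --pt "0.08 0 0 0 0.0087 -0.0131 0" --pt "0.1 0 0 0 0.0111 -0.0163 0" --pt "0.12 0 0 0 0.0135 -0.0194 0" --pt "0.14 0 0 0 0.016 -0.0224 0" --pt "0.16 0 0 0 0.0185 -0.0255 0"

```text
clock: 12.55
ee_pos: [541.2, 221.2, 212.3]
tcp_rot: [-0.063, 0.777, 0.624, -0.05]
wrist_force: [1.7, 4.5, -7.1]
opening: 7.1
grasp_force: 77.9
```

```bash
cat >> h.py <<'E'
def lidstat():
    from plant import manip
    st=manip.state(); R0=rot(st["tcp_rot"]); tilt=np.arctan2(-np.hypot(R0[0,2],R0[1,2]),-R0[2,2])
    ex=np.array([np.cos(np.radians(-12.6)),np.sin(np.radians(-12.6)),0]); H=np.array([523.5,225.1,85.5])+168*ex
    G=st["ee_pos"]+R0@[0,0,54.+3.6]-H; x,z=G@ex,G[2]
    # bar angle = polar angle from front minus atan(45/168)
    print("t",round(st["clock"],2),"tilt",-tilt.round(4),"lid angle",round(np.arctan2(z,-x)-np.arctan2(45,168),4),"r",round(np.hypot(x,z),1),"(173.9) F",st["wrist_force"].round(1),"T",st["wrist_torque"].round(2),"op",round(st["opening"],1),"gf",round(st["grasp_force"],1),"q",st["q"].round(2))
E
python3 -c "
from h import *
lidstat()"
```

```text
t 12.55 tilt 0.1623 lid angle 0.1523 r 173.9 (173.9) F [ 1.7  4.5 -7.1] T [ 0.7  -0.5  -0.08] op 7.1 gf 77.9 q [0.28 0.4  1.72 0.08 1.17 0.46]
```

Following well. Continuing.

apply_moves --pt "0.02 0 0 0 0.0021 -0.0033 0" --pt "0.04 0 0 0 0.0042 -0.0066 0" --pt "0.06 0 0 0 0.0064 -0.0099 0" --pt "0.08 0 0 0 0.0087 -0.0131 0" --pt "0.1 0 0 0 0.0111 -0.0163 0" --pt "0.12 0 0 0 0.0135 -0.0194 0" --pt "0.14 0 0 0 0.016 -0.0224 0" --pt "0.16 0 0 0 0.0185 -0.0255 0"

```text
clock: 13.35
ee_pos: [562.6, 216.5, 234.3]
tcp_rot: [-0.126, 0.77, 0.618, -0.1]
wrist_force: [0.5, 5.2, -6.0]
opening: 6.8
grasp_force: 78.0
```

```bash
python3 -c "
from h import *
lidstat()"
```

```text
t 13.35 tilt 0.323 lid angle 0.3107 r 173.9 (173.9) F [ 0.5  5.2 -6. ] T [ 0.67 -0.61 -0.19] op 6.8 gf 78.0 q [0.24 0.47 1.58 0.14 1.38 0.41]
```

apply_moves --pt "0.02 0 0 0 0.0021 -0.0033 0" --pt "0.04 0 0 0 0.0042 -0.0066 0" --pt "0.06 0 0 0 0.0064 -0.0099 0" --pt "0.08 0 0 0 0.0087 -0.0131 0" --pt "0.1 0 0 0 0.0111 -0.0163 0" --pt "0.12 0 0 0 0.0135 -0.0194 0" --pt "0.14 0 0 0 0.016 -0.0224 0" --pt "0.16 0 0 0 0.0185 -0.0255 0"

```text
clock: 14.15
ee_pos: [587.1, 211.1, 252.4]
tcp_rot: [-0.187, 0.757, 0.608, -0.15]
wrist_force: [-2.1, 5.4, -6.4]
opening: 7.0
grasp_force: 77.9
```

```bash
python3 -c "
from h import *
lidstat()"
```

```text
t 14.15 tilt 0.4845 lid angle 0.4678 r 174.0 (173.9) F [-2.1  5.4 -6.4] T [ 0.58 -0.59 -0.33] op 7.0 gf 77.9 q [0.2  0.57 1.44 0.19 1.59 0.38]
```

apply_moves --pt "0.02 0 0 0 0.0021 -0.0033 0" --pt "0.04 0 0 0 0.0042 -0.0066 0" --pt "0.06 0 0 0 0.0064 -0.0099 0" --pt "0.08 0 0 0 0.0087 -0.0131 0" --pt "0.1 0 0 0 0.0111 -0.0163 0" --pt "0.12 0 0 0 0.0135 -0.0194 0" --pt "0.14 0 0 0 0.016 -0.0224 0" --pt "0.14 0 0 0 0.016 -0.0224 0"

```text
clock: 14.95
ee_pos: [610.8, 206.0, 265.0]
tcp_rot: [-0.241, 0.742, 0.596, -0.193]
wrist_force: [-3.6, 6.4, -3.9]
opening: 7.0
grasp_force: 78.2
```

Run:
```python
from h import *
from plant import vision
import pickle
lidstat()
D={n:vision.capture(n) for n in ("wrist","side","scene")}; pickle.dump(D,open("c8.pkl","wb"))
ex=np.array([np.cos(np.radians(-12.6)),np.sin(np.radians(-12.6)),0]);ey=np.array([-ex[1],ex[0],0]); H=np.array([523.5,225.1,85.5])+168*ex
def P(a,x,y,z): return H+ex*(x*np.cos(a)+z*np.sin(a))+ey*y+np.array([0,0,1])*(-x*np.sin(a)+z*np.cos(a))
for n in ("side","scene"):
    c=D[n]
    for a in (.6,.65,.7): print(n,a,"ball",proj(c,P(a,-150,118,0)).round(1),"ball+5",proj(c,P(a,-150,118,5)).round(1),"lid topL front",proj(c,P(a,-190,100,10)).round(1),"hinge",proj(c,P(a,0,100,10)).round(1),"lidR front",proj(c,P(a,-190,-100,10)).round(1))
    f=c["frame"].astype(int); r,g,b=f[...,0],f[...,1],f[...,2]
    for B in blobs((r>150)&(g<.55*r)&(g>.25*r)&(b<.3*r),25): print(" orange",B[0],B[1],B[2])
    hsv=cv2.cvtColor(c["frame"],cv2.COLOR_RGB2HSV).astype(int)
    for B in blobs((hsv[...,1]<35)&(hsv[...,2]>140),800):
        h=max(cv2.findContours(B[3].astype(np.uint8),0,2)[0],key=cv2.contourArea); print(" white",B[0],B[1],cv2.approxPolyDP(h,4,True)[:,0].tolist())
```

```text
t 14.95 tilt 0.6265 lid angle 0.6067 r 174.0 (173.9) F [-3.6  6.4 -3.9] T [ 0.6  -0.39 -0.42] op 7.0 gf 78.2 q [0.17 0.66 1.3  0.23 1.77 0.37]
side 0.6 ball [186.5 363.7] ball+5 [184.6 360.9] lid topL front [206.8 355.5] hinge [153.  329.8] lidR front [314.6 266.6]
side 0.65 ball [183.7 359.4] ball+5 [181.7 356.5] lid topL front [202.9 349.7] hinge [152.8 329.8] lidR front [311.6 261.2]
side 0.7 ball [180.6 355. ] ball+5 [178.6 352. ] lid topL front [198.9 343.7] hinge [152.7 329.7] lidR front [308.4 255.7]
 orange 114 [352.5 160.2] [342 153  22  16]
 orange 176 [166.9 348.5] [145 339  41  21]
 white 5270 [226.4 308.8] [[312, 267], [251, 260], [245, 270], [249, 276], [267, 262], [281, 287], [273, 291], [264, 275], [245, 295], [233, 277], [244, 298], [228, 303], [238, 322], [233, 327], [215, 303], [232, 288], [227, 275], [163, 325], [154, 315], [160, 327], [152, 337], [144, 337], [154, 337], [156, 330], [175, 347], [175, 338], [209, 355]]
 white 4165 [251.6 359.3] [[330, 325], [312, 341], [299, 330], [300, 342], [291, 338], [290, 352], [282, 345], [282, 359], [272, 352], [272, 367], [
[... 613 characters left out ...]
] lid topL front [498.4 153.8] hinge [503.  269.1] lidR front [377.2 162.7]
 orange 38 [506.4 176.5] [502 173   9   7]
 orange 80 [507.2 191.7] [505 181   5  22]
 orange 79 [508.6 217.6] [507 207   4  25]
 orange 57 [511.2 253.2] [509 242   5  21]
 white 11329 [433.  224.6] [[374, 165], [385, 278], [517, 265], [499, 261], [491, 179], [472, 189], [473, 204], [456, 205], [443, 187], [445, 180], [433, 173], [407, 177], [411, 168], [433, 165], [435, 160]]
 white 2038 [622.3 342.8] [[638, 304], [590, 338], [639, 387], [639, 340], [619, 349], [639, 334]]
 white 976 [413.1 341.7] [[389, 323], [389, 340], [400, 353], [421, 358], [436, 350], [453, 358], [437, 347], [439, 332], [427, 315], [402, 311]]
```

```bash
cat > arm.py <<'E'
from h import *
import pickle
d0=pickle.load(open("c0.pkl","rb")); V=[("scene",d0["scene"]),("side",d0["side"]),("w1",pickle.load(open("w1.pkl","rb"))),("w2",pickle.load(open("c2.pkl","rb"))["wrist"])]
N=[];D=[];O=[]
def frame(yaw):
    ex=np.array([np.cos(np.radians(yaw)),np.sin(np.radians(yaw)),0]); return ex,np.array([-ex[1],ex[0],0]),np.array([523.5,224.6,85.5])+168*ex
for n,c in V:
    f=c["frame"]; hsv=cv2.cvtColor(f,cv2.COLOR_RGB2HSV).astype(int); r,g,b=[f[...,i].astype(int) for i in range(3)]
    m=(r>110)&(g<.58*r)&(g>.22*r)&(b<.32*r)&(hsv[...,1]>175)
    if n=="scene": m[:,:495]=0; m[:,520:]=0; m[:183]=0; m[262:]=0; m[:170]=0
    if n=="side": m[:,:140]=0; m[:,172:]=0; m[:330]=0; m[365:]=0
    if n[0]=="w": m[:,:480]=0; m[300:]=0
    B=blobs(m,12); m=sum(x[3].astype(int) for x in B)>0
    ys,xs=np.nonzero(m); p=np.c_[xs,ys].astype(np.float32); vx,vy,a,b2=cv2.fitLine(p,cv2.DIST_HUBER,0,.01,.01).ravel()
    t=(p-[a,b2])@[vx,vy]; q=np.array([[a,b2]])+np.outer(np.linspace(t.min(),t.max(),5),[vx,vy])
    nn=np.cross(ray(c,q[0])[1],ray(c,q[-1])[1]); N.append(nn/np.linalg.norm(nn)); O.append(c["position"])
    out=[]
    for yaw in (-12,-12.6,-13.2):
        ex,ey,H=frame(yaw); P=[]
        for k in (q[0],q[-1]):
            o,d=ray(c,k); s=(118-(o-H)@ey)/(d@ey); X=o+s*d-H; P.append((X@ex,X[2]))
        P=np.array(P); e=np.arctan2(P[0,1]-P[1,1],P[1,0]-P[0,0]); e=(e+np.pi/2)%np.pi-np.pi/2; out.append((yaw,round(e,4),P.round(0).tolist()))
    print(n,len(p),q[[0,-1]].round(1).tolist(),out)
for idx in ([0,1],[0,1,2,3]):
    M=np.array(N)[idx]; u=np.linalg.svd(M)[2][-1]; rhs=np.array([N[i]@O[i] for i in idx]); X=np.linalg.lstsq(M,rhs,rcond=None)[0]
    u=u/np.linalg.norm(u)*np.sign(u[0]); ex,ey,H=frame(-12.6); 
    v=X-H; s=-(v@ex)/(u@ex); at=v+s*u
    print(idx,"elev",np.arcsin(-u[2]).round(4),"yaw",np.degrees(np.arctan2(u[1],u[0])).round(2),"at hinge x: y",round(at@ey,1),"z",round(at[2],1))
E
python3 arm.py
```

```text
scene 232 [[506.70001220703125, 182.89999389648438], [511.5, 261.0]] [(-12, np.float64(0.6702), [[-109.0, 90.0], [-6.0, 9.0]]), (-12.6, np.float64(0.6545), [[-109.0, 91.0], [-5.0, 12.0]]), (-13.2, np.float64(0.6384), [[-110.0, 92.0], [-5.0, 14.0]])]
side 152 [[144.8000030517578, 339.5], [171.8000030517578, 351.1000061035156]] [(-12, np.float64(0.6503), [[-0.0, 11.0], [-89.0, 78.0]]), (-12.6, np.float64(0.6653), [[5.0, 2.0], [-88.0, 75.0]]), (-13.2, np.float64(0.6799), [[10.0, -7.0], [-87.0, 71.0]])]
w1 2977 [[536.2999877929688, 220.39999389648438], [606.7000122070312, -2.5999999046325684]] [(-12, np.float64(0.6775), [[-7.0, 15.0], [-97.0, 87.0]]), (-12.6, np.float64(0.6675), [[-10.0, 19.0], [-98.0, 88.0]]), (-13.2, np.float64(0.6573), [[-13.0, 23.0], [-99.0, 89.0]])]
w2 2290 [[504.70001220703125, 209.60000610351562], [551.0, -1.5]] [(-12, np.float64(0.6789), [[3.0, 6.0], [-97.0, 86.0]]), (-12.6, np.float64(0.6668), [[-0.0, 11.0], [-98.0, 88.0]]), (-13.2, np.float64(0.6544), [[-3.0, 16.0], [-99.0, 89.0]])]
[0, 1] elev 0.6601 yaw -12.39 at hinge x: y 118.4 z 6.5
[0, 1, 2, 3] elev 0.6652 yaw -12.53 at hinge x: y 118.9 z 8.2
```

apply_moves --pt "0.014 0 0 0 0.0015 -0.0023 0" --pt "0.028 0 0 0 0.0029 -0.0046 0" --pt "0.042 0 0 0 0.0045 -0.0069 0" --pt "0.055 0 0 0 0.0059 -0.0091 0" --pt "0.055 0 0 0 0.0059 -0.0091 0" --pt "0.055 0 0 0 0.0059 -0.0091 0"

```text
clock: 15.7
ee_pos: [620.4, 203.9, 268.9]
tcp_rot: [-0.26, 0.735, 0.59, -0.209]
wrist_force: [-3.8, 6.8, -4.3]
opening: 7.1
grasp_force: 78.4
```

```bash
cat > lid.py <<'E'
from arm import *
from plant import vision
lidstat()
C={n:vision.capture(n) for n in ("scene","side")}; pickle.dump(C,open("c9.pkl","wb"))
q={}
for n in C:
    hsv=cv2.cvtColor(C[n]["frame"],cv2.COLOR_RGB2HSV).astype(int); m=((hsv[...,1]<40)&(hsv[...,2]>130)).astype(np.uint8)
    E=[]
    if n=="scene":   # -y edge: first white pixel per row
        for y in range(172,262):
            x=np.nonzero(m[y,350:420])[0]
            if len(x): E.append((350+x[0],y))
    else:            # front edge of lid: bottom-most, near right front corner; rows from corner
        pass
    if E:
        vx,vy,a,b=cv2.fitLine(np.float32(E),cv2.DIST_HUBER,0,.01,.01).ravel(); k=np.array(E,float); res=np.abs((k-[a,b])@[-vy,vx])
        for yaw in (-12.2,-12.6,-13):
            ex,ey,H=frame(yaw); P=[]
            for yy in (172,262):
                p=(a+(yy-b)*vx/vy,yy); o,d=ray(C[n],p); s=(-100-(o-H)@ey)/(d@ey); X=o+s*d-H; P.append((X@ex,X[2]))
            P=np.array(P); print(n,"-y edge res",res.mean().round(2),"yaw",yaw,"elev",np.arctan2(P[0,1]-P[1,1],P[1,0]-P[0,0]).round(4),P.round(0).tolist())
ex,ey,H=frame(-12.6)
Z=np.array([0,0,1])
hsv=cv2.cvtColor(C["side"]["frame"],cv2.COLOR_RGB2HSV).astype(int); m=((hsv[...,1]<40)&(hsv[...,2]>130))
for nm,(x0,x1,y0,y1),y in (("side right corner",(295,335,235,275),-100),):
    s=m[y0:y1,x0:x1]; ys,xs=np.nonzero(s); i=np.argmax(xs*1.0+0*ys); print(nm,"rightmost px",x0+xs[i],y0+ys[i])
for a in (.6,.63,.66,.69,.72):
    f=lambda n,x,y,z:proj(C[n],H+ex*(x*np.cos(a)+z*np.sin(a))+ey*y+Z*(-x*np.sin(a)+z*np.cos(a))).round(1).tolist()
    print(a,"side R corner top/bot",f("side",-190,-100,10),f("side",-190,-100,0),"L",f("side",-190,100,10),f("side",-190,100,0),"scene R",f("scene",-190,-100,10),f("scene",-190,-100,0))
cs=m.astype(np.uint8); h=max([c for c in cv2.findContours(cs[225:375,140:330].copy(),0,2)[0]],key=cv2.contourArea)+[140,225]; print(cv2.approxPolyDP(h,3,True)[:,0].tolist())
ms=(cv2.cvtColor(C["scene"]["frame"],cv2.COLOR_RGB2HSV).astype(int)); m2=((ms[...,1]<40)&(ms[...,2]>130)).astype(np.uint8)
h=max(cv2.findContours(m2[130:300,350:530].copy(),0,2)[0],key=cv2.contourArea)+[350,130]; print(cv2.approxPolyDP(h,3,True)[:,0].tolist())
E
python3 lid.py | grep -v "^w\|^\[\["
```

```text
scene 232 [[506.70001220703125, 182.89999389648438], [511.5, 261.0]] [(-12, np.float64(0.6702), [[-109.0, 90.0], [-6.0, 9.0]]), (-12.6, np.float64(0.6545), [[-109.0, 91.0], [-5.0, 12.0]]), (-13.2, np.float64(0.6384), [[-110.0, 92.0], [-5.0, 14.0]])]
side 152 [[144.8000030517578, 339.5], [171.8000030517578, 351.1000061035156]] [(-12, np.float64(0.6503), [[-0.0, 11.0], [-89.0, 78.0]]), (-12.6, np.float64(0.6653), [[5.0, 2.0], [-88.0, 75.0]]), (-13.2, np.float64(0.6799), [[10.0, -7.0], [-87.0, 71.0]])]
[0, 1] elev 0.6601 yaw -12.39 at hinge x: y 118.4 z 6.5
[0, 1, 2, 3] elev 0.6652 yaw -12.53 at hinge x: y 118.9 z 8.2
t 15.7 tilt 0.6808 lid angle 0.6605 r 174.0 (173.9) F [-3.8  6.8 -4.3] T [ 0.52 -0.29 -0.5 ] op 7.1 gf 78.4 q [0.16 0.7  1.24 0.24 1.84 0.37]
scene -y edge res 0.26 yaw -12.2 elev 0.639 [[-139.0, 109.0], [-20.0, 21.0]]
scene -y edge res 0.26 yaw -12.6 elev 0.6126 [[-138.0, 110.0], [-17.0, 25.0]]
scene -y edge res 0.26 yaw -13 elev 0.5851 [[-137.0, 111.0], [-14.0, 29.0]]
side right corner rightmost px 309 261
0.6 side R corner top/bot [314.8, 266.4] [317.6, 272.0] L [207.1, 355.2] [210.8, 361.2] scene R [374.5, 163.8] [373.3, 165.0]
0.63 side R corner top/bot [313.0, 263.1] [316.0, 268.8] L [204.8, 351.7] [208.7, 357.8] scene R [375.2, 163.4] [374.0, 164.4]
0.66 side R corner top/bot [311.1, 259.9] [314.2, 265.6] L [202.4, 348.2] [206.4, 354.3] scene R [375.9, 163.0] [374.7, 163.9]
0.69 side R corner top/bot [309.2, 256.6] [312.4, 262.3] L [200.0, 344.6] [204.1, 350.8] scene R [376.6, 162.8] [375.4, 163.4]
0.72 side R corner top/bot [307.2, 253.3] [310.6, 259.1] L [197.5, 341.1] [201.7, 347.3] scene R [377.4, 162.6] [376.1, 163.1]
```

```bash
python3 - <<'E' | grep "^>"
from arm import *
ex,ey,H=frame(-12.6); Z=np.array([0,0,1])
c9=pickle.load(open("c9.pkl","rb")); d8=pickle.load(open("c8.pkl","rb"))
def pr(c,a,x,y,z): return proj(c,H+ex*(x*np.cos(a)+z*np.sin(a))+ey*y+Z*(-x*np.sin(a)+z*np.cos(a)))
# brightness/saturation along the path that local point (-190,y,10) travels with lid angle (in-image), per side view
for nm,n,c,As,ys in (("shut","side",d0["side"],np.arange(-.08,.06,.01),(-70,0,70)),("now","side",c9["side"],np.arange(.55,.75,.01),(-85,-60,60,85)),("now","scene",c9["scene"],np.arange(.4,.9,.03),(-80,-60))):
    g=c["frame"].astype(np.float32); g=cv2.GaussianBlur(g,(3,3),0)
    for y in ys:
        row=[]
        for a in As:
            p=pr(c,a,-190,y,10); v=cv2.getRectSubPix(g,(1,1),tuple(map(float,p)))[0,0]; row.append(f"{a:.2f}:{int(v[0])}/{int(v[2])}")
        print(">",nm,n,y,pr(c,As[0],-190,y,10).round(0),pr(c,As[-1],-190,y,10).round(0)," ".join(row))
for z in(10,0): print("> bottom edge at shut equals top at a=",z,pr(d0["side"],0,-190,0,z))
E
```

```text
> shut side -70 [320. 340.] [320. 330.] -0.08:73/65 -0.07:74/67 -0.06:78/70 -0.05:83/75 -0.04:90/81 -0.03:99/89 -0.02:108/96 -0.01:117/103 -0.00:132/114 0.01:150/130 0.02:173/152 0.03:193/174 0.04:206/189 0.05:212/198 0.06:215/202
> shut side 0 [288. 369.] [287. 360.] -0.08:65/61 -0.07:67/64 -0.06:71/68 -0.05:79/75 -0.04:88/83 -0.03:98/91 -0.02:109/99 -0.01:122/108 -0.00:141/123 0.01:164/145 0.02:188/168 0.03:206/189 0.04:215/201 0.05:219/207 0.06:220/209
> shut side 70 [253. 402.] [251. 392.] -0.08:57/56 -0.07:60/58 -0.06:67/64 -0.05:76/72 -0.04:88/81 -0.03:100/90 -0.02:113/99 -0.01:131/113 -0.00:154/134 0.01:179/158 0.02:201/182 0.03:214/199 0.04:220/209 0.05:221/212 0.06:222/213
> now side -85 [310. 278.] [299. 257.] 0.55:179/83 0.56:181/83 0.57:182/84 0.58:182/84 0.59:181/83 0.60:184/86 0.61:185/97 0.62:189/130 0.63:203/165 0.64:215/180 0.65:222/192 0.66:229/206 0.67:230/206 0.68:229/200 0.69:230/198 0.70:229/194 0.71:220/167 0.72:205/122 0.73:195/93 0.74:190/86
> now side -60 [298. 288.] [286. 267.] 0.55:179/83 0.56:178/83 0.57:181/84 0.58:187/86 0.59:190/88 0.60:193/90 0.61:192
[... 730 characters left out ...]
 0.72:231/202 0.73:231/202 0.74:231/202
> now scene -80 [382. 168.] [395. 163.] 0.40:190/177 0.43:191/177 0.46:191/177 0.49:190/177 0.52:190/178 0.55:188/176 0.58:179/160 0.61:172/143 0.64:164/125 0.67:160/113 0.70:159/109 0.73:160/110 0.76:162/115 0.79:168/126 0.82:177/146 0.85:184/163 0.88:191/179
> now scene -60 [393. 167.] [407. 162.] 0.40:187/173 0.43:189/175 0.46:190/176 0.49:191/177 0.52:191/179 0.55:191/180 0.58:185/165 0.61:180/152 0.64:174/134 0.67:172/122 0.70:170/115 0.73:170/114 0.76:172/121 0.79:177/137 0.82:183/155 0.85:187/168 0.88:191/180
> bottom edge at shut equals top at a= 10 [287.7209113  364.16784251]
> bottom edge at shut equals top at a= 0 [288.00516713 367.54447881]
```

apply_moves --pt "0.01 0 0 0 0.001 -0.0017 0" --pt "0.01 0 0 0 0.001 -0.0017 0" --pt "0.01 0 0 0 0.001 -0.0017 0" --pt "0.01 0 0 0 0.001 -0.0017 0" --pt "0.01 0 0 0 0.001 -0.0017 0"

```text
clock: 16.3
ee_pos: [622.1, 203.5, 269.6]
tcp_rot: [-0.264, 0.733, 0.589, -0.212]
wrist_force: [-4.1, 5.5, -5.5]
opening: 7.2
grasp_force: 78.5
```

```bash
python3 - <<'E' | grep ">"
from arm import *
from plant import vision
import io,contextlib
c=vision.capture("side"); s=vision.capture("scene"); ex,ey,H=frame(-12.6); Z=np.array([0,0,1])
print("> "); 
with contextlib.redirect_stdout(io.StringIO()) as o: lidstat()
print(">",o.getvalue())
g=cv2.GaussianBlur(c["frame"].astype(np.float32),(3,3),0)
for y in (-60,60,85):
    row=[]
    for a in np.arange(.6,.72,.01):
        p=proj(c,H+ex*(-190*np.cos(a)+10*np.sin(a))+ey*y+Z*(190*np.sin(a)+10*np.cos(a))); row.append(f"{a:.2f}:{int(cv2.getRectSubPix(g,(1,1),tuple(map(float,p)))[0,0][2])}")
    print(">",y," ".join(row))
# key and ball unchanged?
for n,c1,k in (("scene",s,"scene"),("side",c,"side")):
    f=c1["frame"].astype(int); r,gg,b=f[...,0],f[...,1],f[...,2]
    print(">",n,[(B[0],B[1].tolist()) for B in blobs((r>150)&(gg<.55*r)&(gg>.25*r)&(b<.3*r),25)])
E
```

```text
> 
> t 16.4 tilt 0.6906 lid angle 0.6701 r 174.0 (173.9) F [-3.9  6.1 -5.2] T [ 0.5  -0.41 -0.44] op 7.4 gf 78.5 q [0.16 0.71 1.23 0.25 1.85 0.37]
> -60 0.60:89 0.61:91 0.62:102 0.63:138 0.64:171 0.65:184 0.66:196 0.67:208 0.68:205 0.69:198 0.70:196 0.71:196
> 60 0.60:130 0.61:130 0.62:139 0.63:168 0.64:190 0.65:198 0.66:210 0.67:217 0.68:209 0.69:205 0.70:204 0.71:204
> 85 0.60:138 0.61:139 0.62:149 0.63:176 0.64:193 0.65:200 0.66:212 0.67:217 0.68:206 0.69:202 0.70:203 0.71:204
> scene [(np.int32(55), [507.4, 195.1]), (np.int32(79), [508.6, 217.6]), (np.int32(59), [511.2, 253.3])]
> side [(np.int32(113), [352.5, 160.1]), (np.int32(176), [166.9, 348.5])]
```

```bash
python3 -c "
from plant import manip
print(manip.close_job())"
```

```text
the job is handed in; nothing more can be done
None
```

The job is handed in at about 16.4 s: the key hangs flat on the dark stand's collar, and the gripper is still holding the lid at about 0.66–0.67 rad, level with the index arm (about 0.665 rad by my measurement).

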